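# Pull the nested hose reducers apart and put them away by size

### The arm

A 6-joint arm with a two-finger parallel gripper is mounted at the origin on the work surface. World frame = base frame: x ahead of the robot, y to its left, z up, the work surface at z = 0. Lengths are in m, angles in rad, forces in N, time in s.
With the tool pointing down it reaches from about 0.325 to 0.9 m from the base axis. Payload 6.1 kg.
Tool frame: the origin (TCP) lies midway between the tips of the shut fingers; the grasp point (between the pads) lies 19 mm behind it; z points along the fingers, y is the line along which they close (so a half turn about z gives the same grasp; the last joint's range is limited). The gripper opens to 85 mm and grips with 20 to 120 N. Pads are 22 mm wide; open, the fingers measure 114 mm over their backs; the gripper's body (76 mm by 85 mm) begins 54 mm behind the grasp point. The pads swing forward as they close: fully open they stand 13 mm farther back than shut.
Start: joints at [-1.448, 0.22, 1.526, -0, 1.395, -0.126], TCP at [0.154, -0.606, 0.231] pointing down, gripper open.
Joint ranges: [-2.98, 2.98], [-0.91, 2.08], [0.09, 2.57], [-1.24, 4.39], [0.2, 2.65], [-2.68, 2.68]. Speed limits (rad/s): [2.57, 2.57, 3.01, 3.14, 3.14, 3.14].

### API

Orientations are given as a 3x3 rotation matrix whose columns are the frame's x, y, z axes.
In Python, from rig import read_state, camera, camera_model, job_done gives the robot as it stands. The module is installed in compiled form; this text tells all that it offers.
- The arm moves only by the tool move_arm, never from a script. Its argument "plan" is a list that holds one entry, the list of rows, each a list of 5 numbers: the finger opening in mm, from 0 to 85.4, then the shift along the tool's x, y, z in mm, then the turn about the tool's z in rad. A call has 1 to 12 rows; each row shifts and turns the commanded pose from where the row before left it, along the tool's axes as they then stand; what a row does not reach is not made up. A row lasts 1/8 s, in which the tool goes at most 62.5 mm and 10.7 degrees, less where a joint would pass 70% of its speed; a pose out of reach is approached as far as the arm can. A call is refused whole if a number of a shift passes 62.5 or a number of a turn 0.188, either way. A call with a gripper value outside its range is refused whole. The fingers move at their own pace and stop on an object; "force" is the grip in N (left out, the last holds). Time passes only in rows, so rows that do not move let the fingers close. It gives the time, the measured TCP pose, the force, the opening and the grip force at its end, in the units of the state.
- read_state(): the state, without advancing time (a new reading comes with each control period).
- camera(name): name is "scene" or "top"; returns the picture (384x512x3 uint8, blue, green, red); there is no depth.
- camera_model(name): a dict with "mtx" (3x3 intrinsics, pixels), "k1" (the pictures are not rectified: a ray, as slopes to the right and down, at radius r is drawn at 1 + k1 r^2 times it, then the intrinsics apply), "position" and "rotation" of the camera in the world. Camera axes: x right, y up, looking along -z (the intrinsics and any distortion apply to the point x, -y, -z); pixel columns grow to the right and rows downward; lengths in m; the calibration is good to about 2 mm. A picture is of the moment at which its call begins. camera_model takes no time and is no camera call.
- job_done(): hands the job in; it is judged then, once.
The state is a dict: "t": time; "joint_positions": joint angles; "dq": joint speeds; "joint_efforts": joint torques, N m; "tool_pos": TCP position; "tool_rot": TCP orientation; "wrist_force": force on the tool from outside, world axes, zero at the start; "torque": the same for the moment, N m; "finger_gap": finger opening in m; "finger_force": force on a finger pad.
Only numpy, scipy, OpenCV 4.12 (cv2) and the standard library are available. Lean on these libraries where they do the work, as an engineer would, in place of code of your own. Each camera call takes 0.05 s, during which the arm holds its last target. There are 200 camera calls.

### The job

Two aluminium dust-hose reducers are plugged one inside the other in the larger extraction inlet, which stays screwed to the bench. Pull them apart and stand each one, wide end up, on the floor of the white tray that already holds a reducer of its size: the smaller one in the tray with the small reducer, the middle-sized one in the tray with the middle-sized reducer.

Things in the scene. Friction and masses are not known exactly. Their poses are not given: they have to be found in the camera images.
- small: Smaller reducer: aluminium tube 100 mm long, 0.12 kg. Lower 60 mm a spigot 29 mm across, upper 40 mm a collar 38 mm across (grip here). Origin: centre of its lower end; z along its axis to the collar. At the start upright on top of the nest, spigot inside the medium (bore 32 mm), collar resting on the medium's top and sticking out. Pulls straight up, free after 60 mm.
- medium: Middle-sized reducer: aluminium tube 100 mm long, 0.2 kg. Lower 60 mm a spigot 41 mm across, upper 40 mm a collar 50 mm across (grip here). Origin and z as for small. At the start upright, origin 48 mm above the bench, spigot inside the fixed inlet (larger tube, 64 mm across, bore 44, top 108 mm above bench), collar resting on its top. Pulls straight up, free after 60 mm.
- tray_small: White open tray fixed to the bench, 190 (its x) by 120 mm (its y), walls 40 mm high and 8 thick, floor 8 mm thick. Origin: centre of its underside, on the bench; z up. A small reducer (38 mm collar, 100 mm tall, fixed) stands in it at x = +50 mm, y = 0; the middle of the free part is at x = -37 mm, y = 0.
- tray_medium: A tray of the same sizes, origin and axes, with a fixed middle-sized reducer (50 mm collar, 100 mm tall) standing at x = +50 mm, y = 0; the middle of the free part is at x = -37 mm, y = 0. The places of the two trays and the inlet (on a 120 mm square plate) are swapped at random; nothing between them is taller than 135 mm.
Things that resemble listed ones, but are neither listed nor needed, are in the scene too. What is shaped like the small but red is not meant. What is shaped like the medium but turquoise is not meant.

How it is judged:
At the end, for the whole second after the job is handed in: The small reducer stands on the floor of the tray with the small reducer and the medium one on the floor of the tray with the middle-sized reducer, both inside the walls, wide end up, within 10 degrees of upright, released and at rest (x of small in the frame of tray_small between -0.08 and 0.08 m and y of small in the frame of tray_small between -0.05 and 0.05 m and z of small in the frame of tray_small below 0.018 m and angle between each of small, medium's own z axis and vertical below 0.17 rad and x of medium in the frame of tray_medium between -0.08 and 0.08 m and y of medium in the frame of tray_medium between -0.05 and 0.05 m and z of medium in the frame of tray_medium below 0.018 m and linear speed of each of small, medium below 0.02 m/s); the robot touches nothing.
It also fails if it takes over 64 s, if anything falls off the work surface, if the arm or the gripper's body presses on something with over 40 N, if the wrist force passes 120 N, or if a joint passes its speed limit or range.

## Working session

There is one attempt and no reset: what is moved stays moved. The work goes in short steps, Python scripts to look and compute and a tool call to move; the robot and the scene stay as the last step left them, time stands still between calls to the robot, and variables do not carry over. Pictures are saved under pics/ and viewed, at most 10 in all, crops included, and the job is handed in when it is done.

Besides the shell and the picture viewer there is one more tool, called as name([rows], argument=value, ...), one row to a line, values as JSON. move_arm: Moves the arm, as the interface text tells. Its arguments: {"type":"object","properties":{"plan":{"type":"array","items":{"type":"array","items":{"type":"array","items":{"type":"number"}}}},"force":{"type":"number"}},"required":["plan"]}

```bash
mkdir -p pics
cat > h.py <<'E'
import numpy as np, cv2
from rig import *
def ray(n,u,v):
    m=camera_model(n);K=np.array(m["mtx"]);k1=m["k1"]
    d=cv2.undistortPoints(np.array([[[u,v]]],float),K,np.array([k1,0,0,0.]))[0,0]
    R=np.array(m["rotation"]);return np.array(m["position"]),R@np.array([d[0],-d[1],-1.])
def at_z(n,u,v,z):
    p,d=ray(n,u,v);return p+d*(z-p[2])/d[2]
def proj(n,P):
    m=camera_model(n);R=np.array(m["rotation"]);q=R.T@(np.array(P)-np.array(m["position"]))
    x,y=q[0]/-q[2],-q[1]/-q[2];f=1+m["k1"]*(x*x+y*y);K=np.array(m["mtx"])
    return (K@[x*f,y*f,1])[:2]
E
python3 - <<'E'
from h import *
for n in("top","scene"):
    cv2.imwrite(f"pics/{n}0.png",cv2.resize(camera(n),(800,600),interpolation=cv2.INTER_CUBIC)); print(n,camera_model(n))
s=read_state();print(s["tool_pos"],s["tool_rot"],s["finger_gap"],s["t"])
E
```

```text
top {'mtx': array([[451.65493444,   0.        , 257.38405929],
       [  0.        , 451.65493444, 190.82807839],
       [  0.        ,   0.        ,   1.        ]]), 'k1': -0.03875471133938718, 'position': array([ 0.4796194 , -0.06278874,  1.17698662]), 'rotation': array([[-0.01880981,  0.99785978, -0.06262628],
       [-0.99981331, -0.01904958, -0.00323365],
       [-0.00441973,  0.06255376,  0.99803181]])}
scene {'mtx': array([[384.32417888,   0.        , 252.03658211],
       [  0.        , 384.32417888, 190.11045361],
       [  0.        ,   0.        ,   1.        ]]), 'k1': -0.1098918261756429, 'position': array([1.0893034 , 0.13660586, 0.82852204]), 'rotation': array([[-0.3166085 , -0.75058163,  0.57998816],
       [ 0.94846242, -0.24190173,  0.20470121],
       [-0.01334483,  0.61490712,  0.78848662]])}
[ 0.15382596 -0.60521762  0.23030433] [[ 9.69221940e-01  2.46188526e-01 -1.99940040e-04]
 [ 2.46188493e-01 -9.69220386e-01  1.75173997e-03]
 [ 2.37472317e-04 -1.74704775e-03 -9.99998446e-01]] 0.08533243779076168 0.1
```

View pics/top0.png

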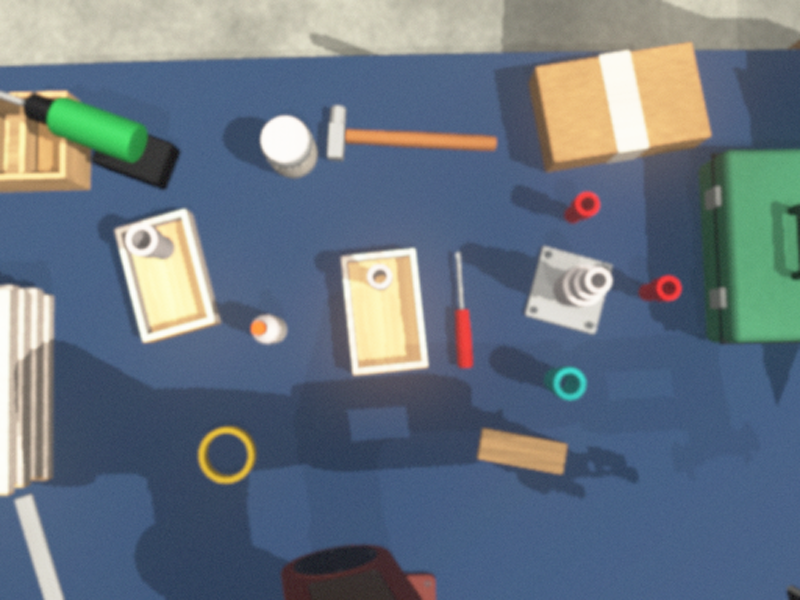

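View pics/scene0.png

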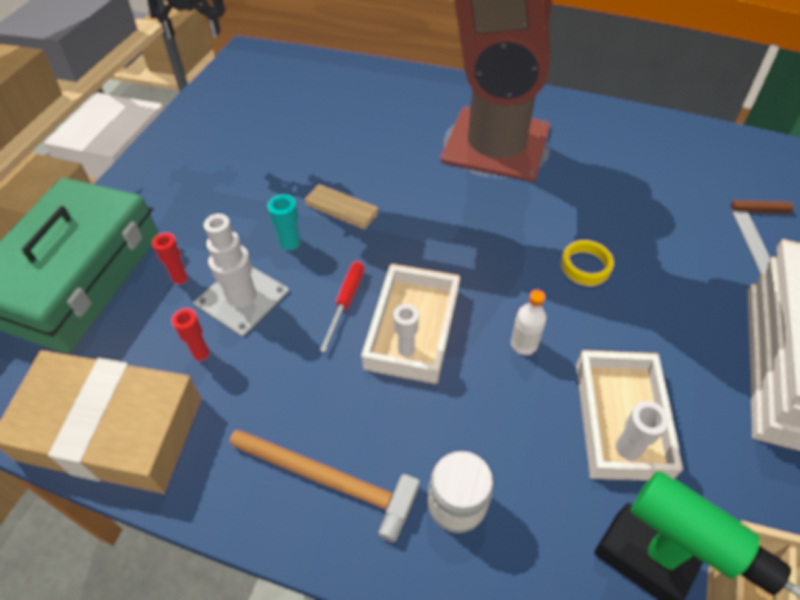

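Top view: the grey nest stands on the plate, with its top ring at (598,280). The tray with the wider grey reducer (142,240) is on the left, and the tray with the thinner one (380,277) is in the middle. The decoys are red at (585,205) and (667,288) and turquoise at (570,383). Only the stacked aluminium pair in the inlet fits the description. Next I'll measure these and confirm them in an enlarged crop with overlays.

```bash
cat > m.py <<'E'
from h import *
def px(a): return (np.array(a)+.5)/1.5625-.5
for n,uv in(("top",(598,280)),("scene",(217,225))): print("small top",n,at_z(n,*px(uv),.188).round(4))
T={}
for k,c,r in(("L",[(116,228),(188,210),(219,322),(145,342)],(142,240)),("M",[(341,257),(415,249),(428,368),(354,374)],(380,277))):
    P=np.array([at_z("top",*px(q),.04)[:2] for q in c]);ce=P.mean(0);x=(P[0]+P[1]-P[2]-P[3]);x/=np.linalg.norm(x)
    T[k]=(ce,np.arctan2(x[1],x[0]))
    print(k,ce.round(4),T[k][1].round(3),"sides",[np.linalg.norm(P[i]-P[i-1]).round(3) for i in range(4)],"free",(ce-.045*x).round(4),"red seen",at_z("top",*px(r),.108)[:2].round(4),"exp",(ce+.05*x).round(4))
N=at_z("top",*px((598,280)),.188)[:2]
def circ(im,n,c,z,r,s,o,col):
    a=np.linspace(0,2*np.pi,60);p=[(proj(n,[c[0]+r*np.cos(t),c[1]+r*np.sin(t),z])-o+.5)*s for t in a]
    cv2.polylines(im,[np.int32(p)],True,col,1)
S=5;out=[]
im=camera("top")
def crop(n,im,u,v,w,h):
    o=np.array([int(u-w/2),int(v-h/2)]);c=im[o[1]:o[1]+h,o[0]:o[0]+w]
    return cv2.resize(c,None,fx=S,fy=S,interpolation=cv2.INTER_CUBIC),o
A,o=crop("top",im,*proj("top",[*N,.188]),78,56)
for z,r in((.188,.019),(.148,.025),(.108,.032)):circ(A,"top",N,z,r,S,o,(0,0,255))
sc=camera("scene");B,o=crop("scene",sc,*proj("scene",[*N,.12]),78,56)
for z,r in((.188,.019),(.148,.025),(.108,.032)):circ(B,"scene",N,z,r,S,o,(0,0,255))
row=[]
for k,rr in(("L",.025),("M",.019)):
    ce,a=T[k];x=np.array([np.cos(a),np.sin(a)]);C,o=crop("top",im,*proj("top",[*(ce+.03*x),.1]),78,56)
    circ(C,"top",ce+.05*x,.108,rr,S,o,(0,0,255));row.append(C)
cv2.imwrite("pics/c1.png",np.vstack([np.hstack([A,B]),np.hstack(row)]))
E
python3 m.py
```

```text
small top top [ 0.5625 -0.3356  0.188 ]
small top scene [ 0.5685 -0.3302  0.188 ]
L [0.5962 0.3236] 0.262 sides [np.float64(0.194), np.float64(0.122), np.float64(0.191), np.float64(0.125)] free [0.5528 0.3119] red seen [0.6443 0.3392] exp [0.6445 0.3365]
M [ 0.5301 -0.0297] 0.092 sides [np.float64(0.19), np.float64(0.121), np.float64(0.193), np.float64(0.119)] free [ 0.4853 -0.0339] red seen [ 0.58   -0.0258] exp [ 0.5799 -0.0251]
```

View pics/c1.png

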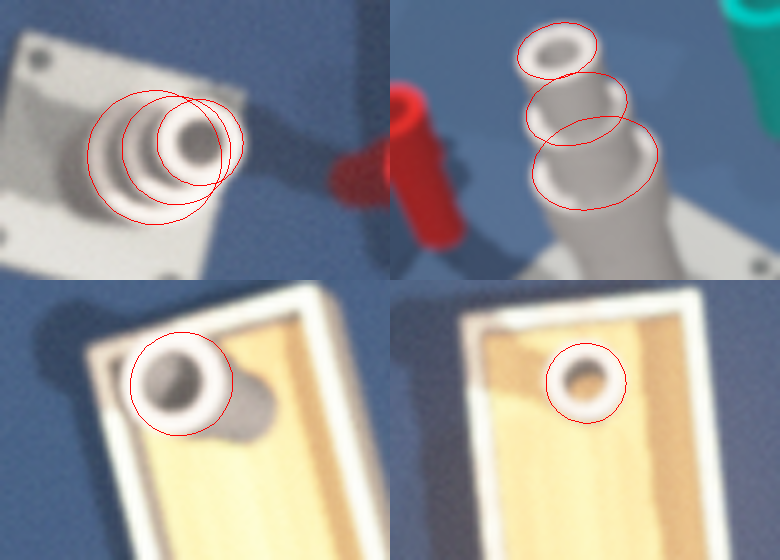

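The crop confirms it: the nest overlays fit in both cameras. The left tray holds the 50 mm reducer (so it takes the medium) and the middle tray holds the 38 mm one (so it takes the small). Nest axis ≈ (0.563, -0.336). Moving above it.

move_arm([
  [[85,38.5,-13.3,-2.5,0],[85,38.5,-13.3,-2.5,0],[85,38.5,-13.3,-2.5,0],[85,38.5,-13.3,-2.5,0],[85,38.5,-13.3,-2.5,0],[85,38.5,-13.3,-2.5,0],[85,38.5,-13.3,-2.5,0],[85,38.5,-13.3,-2.5,0],[85,38.5,-13.3,-2.5,0],[85,38.5,-13.3,-2.5,0],[85,38.5,-13.3,-2.5,0],[85,38.5,-13.3,-2.5,0]],
], force=40)

```text
t: 1.7
tool_pos: [0.5633, -0.3364, 0.2611]
tool_rot: [[0.969, 0.246, -0.0], [0.246, -0.969, 0.0], [-0.0, -0.0, -1.0]]
wrist_force: [0.9, 0.0, 0.4]
finger_gap: 0.0853
finger_force: 0.0
```

```bash
cat >> h.py <<'E'
def go(x,y,z,yaw=None):
    s=read_state();R=np.array(s["tool_rot"]);p=np.array(s["tool_pos"])
    print("t",round(s["t"],2),"p",p.round(4),"yaw",np.arctan2(R[1,0],R[0,0]).round(3),"gap",round(s["finger_gap"],4),"F",np.round(s["wrist_force"],1),"q",np.round(s["joint_positions"],2))
    print("shift mm",(R.T@(np.array([x,y,z])-p)*1000).round(1))
E
python3 - <<'E'
from h import *
go(.563,-.336,.155)
E
```

```text
t 1.7 p [ 0.5633 -0.3364  0.2611] yaw 0.249 gap 0.0853 F [0.9 0.  0.4] q [-0.66  0.28  1.4  -0.    1.46  0.66]
shift mm [ -0.2  -0.4 106.1]
```

move_arm([
  [[85,0,0,30,0],[85,0,0,30,0],[85,0,0,28,0],[85,0,0,21,0],[85,0,0,0,0],[60,0,0,0,0],[45,0,0,0,0],[20,0,0,0,0],[20,0,0,0,0],[20,0,0,0,0]],
], force=40)

```text
t: 2.95
tool_pos: [0.563, -0.3376, 0.1538]
tool_rot: [[0.969, 0.246, 0.002], [0.246, -0.969, -0.001], [0.001, 0.001, -1.0]]
wrist_force: [-1.5, 1.0, 6.7]
finger_gap: 0.0362
finger_force: 40.6
```

Run:
```python
from h import *
go(.563,-.336,.28)
S=5;r=[]
for n in("top","scene"):
    u,v=proj(n,[.563,-.336,.15]).astype(int);im=camera(n)
    r.append(cv2.resize(im[v-40:v+40,u-38:u+38],None,fx=S,fy=S,interpolation=cv2.INTER_CUBIC))
cv2.imwrite("pics/c2.png",np.hstack(r))
```

```text
t 2.95 p [ 0.563  -0.3376  0.1538] yaw 0.249 gap 0.0362 F [-1.5  1.   6.7] q [-0.66  0.35  1.51  0.    1.27  0.66]
shift mm [   0.6   -1.3 -126.2]
```

View pics/c2.png

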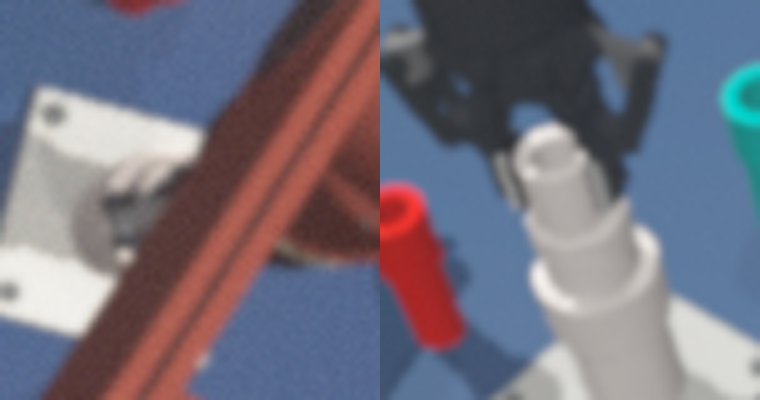

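The scene view shows the pads on the small's collar (right half, about (555,165)) with the medium still seated below. Lifting.

move_arm([
  [[20,0,0,-4,0],[20,0,0,-10,0],[20,0,0,-14,0],[20,0,0,-16,0],[20,0,0,-16,0],[20,0,0,-16,0],[20,0,0,-16,0],[20,0,0,0,0]],
], force=50)

```text
t: 4.05
tool_pos: [0.5632, -0.3379, 0.2467]
tool_rot: [[0.969, 0.246, 0.003], [0.246, -0.969, -0.002], [0.002, 0.003, -1.0]]
wrist_force: [-0.1, 0.5, -1.1]
finger_gap: 0.0362
finger_force: 50.0
```

Run:
```python
from h import *
go(.4853,-.0339,.245)
S=5;n="scene"
u,v=proj(n,[.563,-.336,.15]).astype(int);im=camera(n)
cv2.imwrite("pics/c3.png",cv2.resize(im[v-60:v+50,u-50:u+50],None,fx=S,fy=S,interpolation=cv2.INTER_CUBIC))
```

```text
t 4.05 p [ 0.5632 -0.3379  0.2467] yaw 0.249 gap 0.0362 F [-0.1  0.5 -1.1] q [-0.66  0.28  1.42  0.    1.43  0.66]
shift mm [  -0.7 -313.9    0.8]
```

View pics/c3.png

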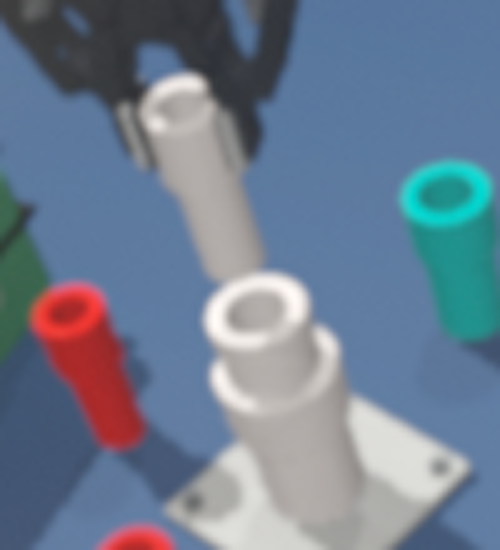

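The small is free and upright; the medium is still seated. Carrying the small to the middle tray's free part.

move_arm([
  [[20,0,-20,0,0],[20,0,-32,0,0],[20,0,-32,0,0],[20,0,-32,0,0],[20,0,-32,0,0],[20,0,-32,0,0],[20,0,-32,0,0],[20,0,-32,0,0],[20,0,-32,0,0],[20,0,-22,0,0],[20,-0.7,-16,0,0],[20,0,0,0,0]],
])

```text
t: 5.6
tool_pos: [0.484, -0.0325, 0.2439]
tool_rot: [[0.969, 0.248, -0.001], [0.248, -0.969, 0.0], [-0.001, -0.0, -1.0]]
wrist_force: [0.6, -0.5, -1.2]
finger_gap: 0.0359
finger_force: 50.2
```

move_arm([
  [[20,0,0,20,0],[20,0,0,30,0],[20,0,0,30,0],[20,0,0,30,0],[20,0,0,25,0],[20,0,0,16,0],[20,0,0,10,0],[20,0,0,5,0],[20,0,0,2,0],[20,0,0,0,0]],
])

```text
t: 6.85
tool_pos: [0.4848, -0.0332, 0.0768]
tool_rot: [[0.969, 0.246, 0.001], [0.246, -0.969, -0.0], [0.001, 0.0, -1.0]]
wrist_force: [0.7, 0.7, -1.1]
finger_gap: 0.0358
finger_force: 50.2
```

Run:
```python
from h import *
go(.4853,-.0339,.0735)
S=5;n="scene"
u,v=proj(n,[.51,-.03,.05]).astype(int);im=camera(n)
cv2.imwrite("pics/c4.png",cv2.resize(im[v-60:v+50,u-50:u+50],None,fx=S,fy=S,interpolation=cv2.INTER_CUBIC))
```

```text
t 6.85 p [ 0.4848 -0.0332  0.0768] yaw 0.249 gap 0.0358 F [ 0.7  0.7 -1.1] q [-0.23  0.06  2.01 -0.    1.06  1.09]
shift mm [0.3 0.8 3.3]
```

View pics/c4.png

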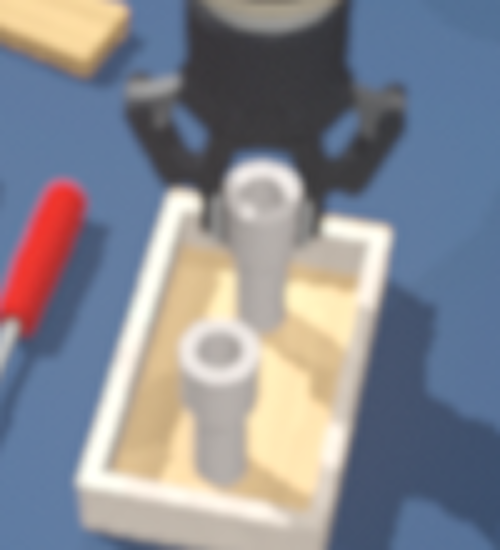

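The small hangs upright over the free part of the tray floor, clear of the fixed reducer and the walls. Lowering until it touches.

move_arm([
  [[20,0,0,1,0],[20,0,0,1,0],[20,0,0,1,0],[20,0,0,0,0]],
])

```text
t: 7.4
tool_pos: [0.4846, -0.0331, 0.0738]
tool_rot: [[0.969, 0.246, 0.0], [0.246, -0.969, 0.0], [0.0, 0.0, -1.0]]
wrist_force: [-1.2, 0.8, 3.5]
finger_gap: 0.0358
finger_force: 50.9
```

It touched at the expected height (TCP 0.0738). Releasing and retreating.

move_arm([
  [[40,0,0,0,0],[46,0,0,0,0],[56,0,0,0,0],[66,0,0,0,0],[66,0,0,0,0],[66,0,0,-15,0],[66,0,0,-30,0],[66,0,0,-35,0],[66,0,0,-35,0],[66,0,0,-35,0],[66,0,0,-20,0],[85,0,0,0,0]],
])

```text
t: 8.9
tool_pos: [0.4857, -0.0334, 0.2462]
tool_rot: [[0.969, 0.246, 0.005], [0.246, -0.969, -0.001], [0.005, 0.002, -1.0]]
wrist_force: [0.8, 0.3, -0.1]
finger_gap: 0.0819
finger_force: 0.0
```

Run:
```python
from h import *
go(.563,-.337,.245)
S=5;n="scene"
u,v=proj(n,[.51,-.03,.05]).astype(int);im=camera(n)
a=cv2.resize(im[v-60:v+50,u-40:u+40],None,fx=S,fy=S,interpolation=cv2.INTER_CUBIC)
u,v=proj(n,[.563,-.336,.12]).astype(int)
b=im[v-60:v+50,u-40:u+40].copy();b=cv2.resize(b,None,fx=S,fy=S,interpolation=cv2.INTER_CUBIC)
o=np.array([u-40,v-60])
for z,r in((.148,.025),(.108,.032)):
    p=[(proj(n,[.563+r*np.cos(t),-.336+r*np.sin(t),z])-o+.5)*S for t in np.linspace(0,6.28,60)]
    cv2.polylines(b,[np.int32(p)],True,(0,0,255),1)
cv2.imwrite("pics/c5.png",np.hstack([a,b]))
```

```text
t 8.9 p [ 0.4857 -0.0334  0.2462] yaw 0.249 gap 0.0819 F [ 0.8  0.3 -0.1] q [-0.23 -0.13  1.86 -0.    1.41  1.09]
shift mm [2.000e-01 3.133e+02 2.000e+00]
```

View pics/c5.png

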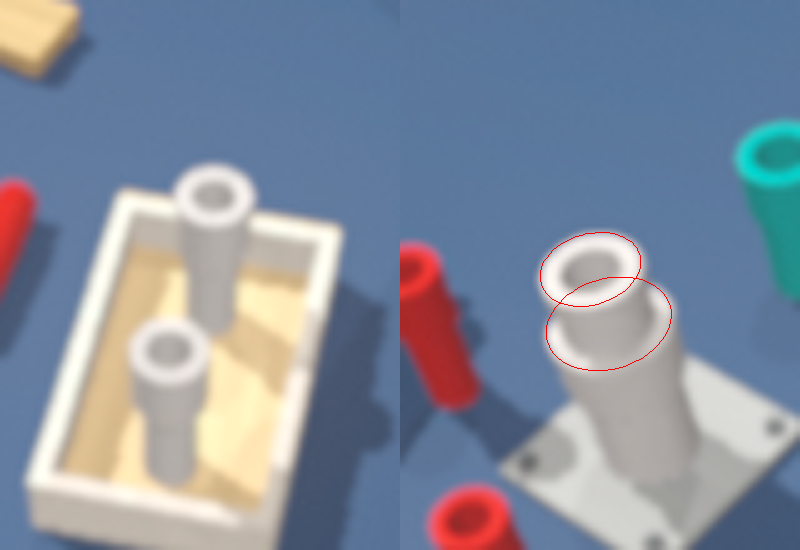

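The small stands upright, and the medium is seated exactly where the overlay predicts. Going back for the medium.

move_arm([
  [[85,0,20,0,0],[85,0,32,0,0],[85,0,32,0,0],[85,0,32,0,0],[85,0,32,0,0],[85,0,32,0,0],[85,0,32,0,0],[85,0,32,0,0],[85,0,32,0,0],[85,0,22,0,0],[85,0,15,0,0],[85,0,0,0,0]],
])

```text
t: 10.45
tool_pos: [0.5608, -0.3376, 0.242]
tool_rot: [[0.97, 0.245, -0.002], [0.245, -0.97, 0.001], [-0.001, -0.001, -1.0]]
wrist_force: [-0.8, -0.1, 1.1]
finger_gap: 0.085
finger_force: 0.0
```

Run:
```python
from h import *
go(.563,-.337,.113)
```

```text
t 10.45 p [ 0.5608 -0.3376  0.242 ] yaw 0.247 gap 0.085 F [-0.8 -0.1  1.1] q [-0.66  0.29  1.43 -0.    1.43  0.66]
shift mm [  2.4   0.2 129. ]
```

move_arm([
  [[85,1,0,20,0],[85,0.5,0,30,0],[85,0,0,30,0],[85,0,0,25,0],[85,0,0,15,0],[85,0,0,8,0],[85,0,0,0,0],[62,0,0,0,0],[54,0,0,0,0],[30,0,0,0,0],[30,0,0,0,0],[30,0,0,0,0]],
], force=50)

```text
t: 11.95
tool_pos: [0.5636, -0.3367, 0.1166]
tool_rot: [[0.969, 0.246, 0.002], [0.246, -0.969, -0.001], [0.001, 0.002, -1.0]]
wrist_force: [-0.3, 0.4, 6.3]
finger_gap: 0.0476
finger_force: 52.1
```

move_arm([
  [[30,0,0,-4,0],[30,0,0,-10,0],[30,0,0,-14,0],[30,0,0,-16,0],[30,0,0,-16,0],[30,0,0,-18,0],[30,0,0,-20,0],[30,0,0,-18,0],[30,0,0,-8,0],[30,0,0,0,0]],
], force=60)

```text
t: 13.2
tool_pos: [0.5632, -0.3364, 0.2401]
tool_rot: [[0.969, 0.246, 0.001], [0.246, -0.969, -0.001], [0.001, 0.001, -1.0]]
wrist_force: [0.4, 0.7, -1.6]
finger_gap: 0.047
finger_force: 61.8
```

Run:
```python
from h import *
go(.5528,.3125,.24)
S=5;n="scene"
u,v=proj(n,[.563,-.336,.15]).astype(int);im=camera(n)
cv2.imwrite("pics/c6.png",cv2.resize(im[v-60:v+50,u-50:u+50],None,fx=S,fy=S,interpolation=cv2.INTER_CUBIC))
```

```text
t 13.2 p [ 0.5632 -0.3364  0.2401] yaw 0.249 gap 0.047 F [ 0.4  0.7 -1.6] q [-0.66  0.29  1.43 -0.    1.42  0.66]
shift mm [ 1.497e+02 -6.314e+02 -4.000e-01]
```

View pics/c6.png

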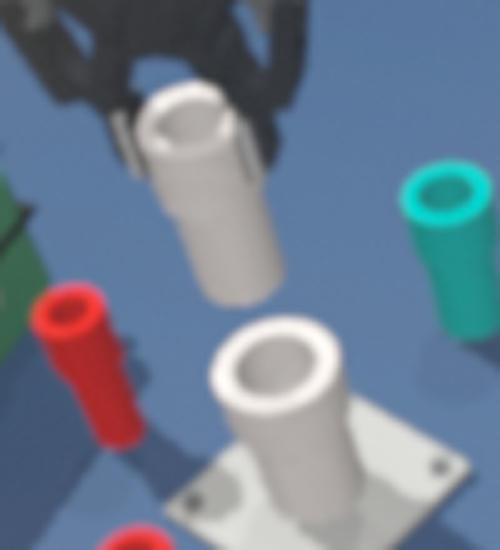

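The medium is out of the inlet and upright in the grip. Carrying it to the left tray.

move_arm([
  [[30,4,-17,0,0],[30,7,-30,0,0],[30,7,-30,0,0],[30,7,-30,0,0],[30,7,-30,0,0],[30,7,-30,0,0],[30,7,-30,0,0],[30,7,-30,0,0],[30,7,-30,0,0],[30,7,-30,0,0],[30,7,-30,0,0],[30,7,-30,0,0]],
])

```text
t: 14.75
tool_pos: [0.5548, 0.0222, 0.2384]
tool_rot: [[0.969, 0.247, -0.002], [0.247, -0.969, 0.001], [-0.001, -0.001, -1.0]]
wrist_force: [0.6, -1.0, -2.6]
finger_gap: 0.0474
finger_force: 62.0
```

move_arm([
  [[30,7,-30,0,0],[30,7,-30,0,0],[30,7,-30,0,0],[30,7,-30,0,0],[30,7,-30,0,0],[30,7,-30,0,0],[30,7,-30,0,0],[30,7,-30,0,0],[30,7,-30,0,0],[30,6,-14,0,0],[30,0,0,0,0],[30,0,0,0,0]],
])

```text
t: 16.25
tool_pos: [0.5528, 0.3115, 0.239]
tool_rot: [[0.969, 0.246, -0.001], [0.246, -0.969, -0.001], [-0.001, 0.001, -1.0]]
wrist_force: [0.7, 0.0, -0.6]
finger_gap: 0.0465
finger_force: 62.0
```

Run:
```python
from h import *
go(.5528,.3125,.0775)
```

```text
t 16.25 p [0.5528 0.3115 0.239 ] yaw 0.248 gap 0.0465 F [ 0.7  0.  -0.6] q [ 0.39  0.24  1.49 -0.    1.41  1.71]
shift mm [  0.4  -1.1 161.5]
```

move_arm([
  [[30,0,0,20,0],[30,0,0,30,0],[30,0,0,30,0],[30,0,0,30,0],[30,0,0,24,0],[30,0,0,14,0],[30,0,0,8,0],[30,0,0,2,0],[30,0,0,0,0]],
])

```text
t: 17.38
tool_pos: [0.5535, 0.3126, 0.0821]
tool_rot: [[0.969, 0.246, 0.001], [0.246, -0.969, 0.001], [0.001, -0.0, -1.0]]
wrist_force: [-0.2, 0.0, -1.1]
finger_gap: 0.0472
finger_force: 61.9
```

Run:
```python
from h import *
go(.5528,.3125,.0766)
S=5;n="scene"
u,v=proj(n,[.58,.32,.05]).astype(int);im=camera(n)
cv2.imwrite("pics/c7.png",cv2.resize(im[v-60:v+50,u-50:u+50],None,fx=S,fy=S,interpolation=cv2.INTER_CUBIC))
```

```text
t 17.38 p [0.5535 0.3126 0.0821] yaw 0.249 gap 0.0472 F [-0.2  0.  -1.1] q [ 0.39  0.39  1.62 -0.    1.14  1.71]
shift mm [-0.7 -0.1  5.5]
```

View pics/c7.png

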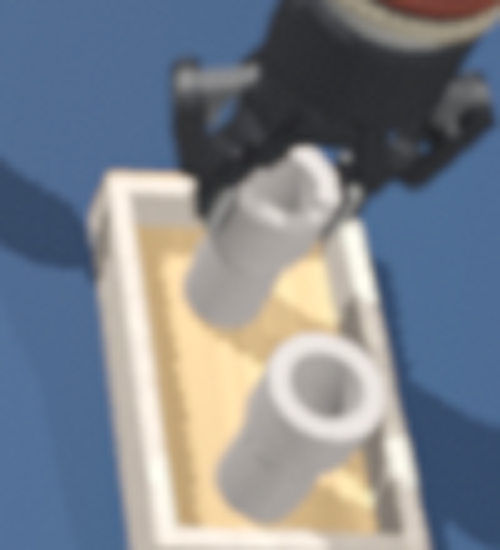

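The medium is over the free part of the floor and parallel to the fixed reducer. Lowering the last few millimetres.

move_arm([
  [[30,0,0,1.5,0],[30,0,0,1.5,0],[30,0,0,1,0],[30,0,0,1,0],[30,0,0,0,0]],
])

```text
t: 18.05
tool_pos: [0.5532, 0.3125, 0.0767]
tool_rot: [[0.969, 0.246, 0.001], [0.246, -0.969, 0.0], [0.001, -0.0, -1.0]]
wrist_force: [-1.5, 0.1, 2.0]
finger_gap: 0.0472
finger_force: 62.1
```

Contact at the expected height (0.0767). Releasing and rising.

move_arm([
  [[50,0,0,0,0],[55,0,0,0,0],[64,0,0,0,0],[74,0,0,0,0],[74,0,0,0,0],[74,0,0,-15,0],[74,0,0,-30,0],[74,0,0,-35,0],[74,0,0,-35,0],[74,0,0,-35,0],[74,0,0,-15,0],[74,0,0,0,0]],
])

```text
t: 19.55
tool_pos: [0.5535, 0.3126, 0.2429]
tool_rot: [[0.969, 0.246, 0.003], [0.246, -0.969, 0.001], [0.003, -0.0, -1.0]]
wrist_force: [0.5, -0.8, -0.3]
finger_gap: 0.074
finger_force: 0.0
```

Run:
```python
from h import *
go(.5528,.3125,.24)
S=5;n="scene";im=camera(n);r=[]
for P in([.51,-.03,.05],[.58,.32,.05]):
    u,v=proj(n,P).astype(int)
    r.append(cv2.resize(im[v-60:v+50,u-40:u+40],None,fx=S,fy=S,interpolation=cv2.INTER_CUBIC))
cv2.imwrite("pics/c8.png",np.hstack(r))
```

```text
t 19.55 p [0.5535 0.3126 0.2429] yaw 0.249 gap 0.074 F [ 0.5 -0.8 -0.3] q [ 0.39  0.24  1.49 -0.    1.42  1.71]
shift mm [-0.7 -0.   2.9]
```

View pics/c8.png

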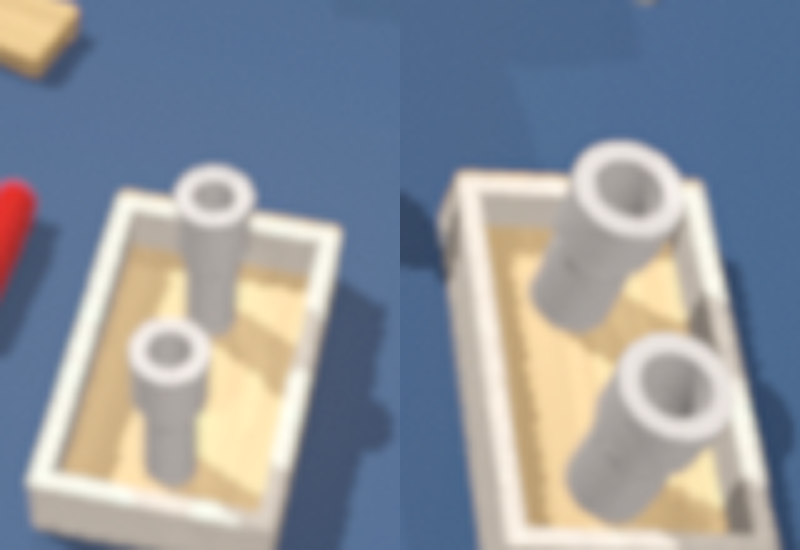

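Both reducers stand upright and released in the right trays, and the gripper is clear.

```bash
python3 -c "from rig import *; print(job_done())"
```

```text
the job is handed in; nothing more can be done
None
```

The job is handed in after about 20 s: both reducers stand wide end up and released in their matching trays; the hand-in call returned no verdict.

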